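Open the red tool chest on its gas struts

TASK

Open the red tool chest: take the black pull on the front of its lid, swing the lid up and over past its balance point without flinging it, and leave it standing fully open, held by its own gas struts. Keep the blue chest shut.

Things in the scene. Friction and masses are not known exactly. Their poses are not given: they have to be found in the camera images.
- red_lid (a joint): Lid angle of the red steel tool chest, rad: 0 shut, 1.45 fully open (stop, nearly upright). Chest fixed to the bench, 160 mm deep, 240 wide, 105 high with the 20 mm lid. Front edge swings up and away from the robot. Lid 0.4 kg. Let go below its balance point (at 0.75 to 1.05 rad) it sinks shut; beyond it two gas struts slowly push it to the stop and hold it. Lifting at the pull: 2 to 5 N.
- red_grip (a point): Centre of the red lid's black pull: a level roll 22 mm in diameter, 54 mm long parallel to the hinge (its y axis), on a 10 mm stem, 35 mm in front of the middle of the lid's front edge, 95 mm above the bench when shut. Its flat ends can be pinched from above, a finger at each end. It turns with the lid: x along the lid towards the hinge, z out of the lid's top.
- red_hinge (a point): Middle of the red lid's hinge line, on the chest body's back top edge (far from the robot), 85 mm above the bench; fixed to the chest. x level from the chest's front to its back, y along the hinge, z up. With the lid shut the pull's centre lies at (-195, 0, 10) mm in this frame; opening turns it about +y, so that the pull rises and goes back to stand above the hinge.
- blue_lid (a joint): Lid angle of the blue tool chest beside the red one and like it in all but colour, rad: 0 shut. It is to stay shut.

How it is judged (in metres and radians):
At the end, for the whole second after the job is handed in: The red lid stands open at 1.35 rad or more (its stop is 1.45) and at rest, held by its struts alone; the blue lid is shut (under 0.08 rad) (value of joint red_lid above 1.35 rad and velocity of joint red_lid below 0.1 rad/s and value of joint blue_lid below 0.08 rad); the robot touches nothing.
It fails at once if the red lid is flung (faster than 3 rad/s) (velocity of joint red_lid above 3 rad/s).
It fails at once if the blue chest is opened (more than 0.15 rad) (value of joint blue_lid above 0.15 rad).
It also fails if it takes over 38 s, if anything falls off the work surface, if the arm or the gripper's body presses on something with over 40 N, if the wrist force passes 120 N, or if a joint passes its speed limit or range.

ROBOT

A 6-joint arm with a two-finger parallel gripper is mounted at the origin on the work surface. World frame = base frame: x ahead of the robot, y to its left, z up, the work surface at z = 0. Lengths are in m, angles in degrees, forces in N, time in s.
With the tool pointing down it reaches from about 0.35 to 0.875 m from the base axis. Payload 4.2 kg.
Tool frame: the origin (TCP) lies on the front face of the gripper's body, between the roots of the fingers; the fingertips stand 70 mm ahead of it and the grasp point (between the pads) lies 51 mm ahead of it; x points along the fingers, y is the direction in which the jaws open and shut, and the axes are right-handed (so a half turn about x gives the same grasp; the last joint's range is limited). The gripper opens to 87 mm and grips with 3 to 60 N. Pads are 19 mm wide; open, the fingers measure 117 mm over their backs; the gripper's body (75 mm by 190 mm) begins 51 mm behind the grasp point.
Start: joints at [91.822, 22.042, 0.453, 0, -68.411, -14.817], TCP at [0.141, 0.609, 0.292] pointing down, gripper open.
Joint ranges: [-179.83, 179.83], [-69.29, 118.12], [-61.27, 80.66], [-181.25, 117.63], [-171.15, -9.14], [-177.46, 177.46]. Speed limits (degrees/s): [159.86, 159.86, 180, 180, 180, 180].

INTERFACE

Orientations are given as a 3x3 rotation matrix whose columns are the frame's x, y, z axes.
In Python, from station import r, viewer, spotter gives the robot as it stands.
- The arm moves only by the tool move_arm, never from a script. Its argument "series" is a list that holds one entry, the list of rows, each a list of 7 numbers: the turn, a rotation vector about the world's x, y, z scaled (see below), then the shift along the world's x, y, z scaled (see below), then the opening, from 0 (shut) to 1 (fully open). A call has 1 to 20 rows; each row shifts and turns the pose as measured when the row begins; what a row does not reach is not made up. The controller multiplies each number of a shift by 60 mm and each number of a turn by 8 degrees. A row lasts 1/8 s, in which the tool goes at most 62.5 mm and 10.7 degrees, less where a joint would pass 70% of its speed; a pose out of reach is approached as far as the arm can. A call with a number of a shift or a turn outside -1 to 1 is refused whole. A call with a gripper value outside its range is refused whole. The fingers move at their own pace and stop on an object; the grip force is fixed at half the most. Time passes only in rows, so rows that do not move let the fingers close. It gives the time, the measured TCP pose, the force and the opening at its end, in the units of the state.
- r.sense(): the state, without advancing time (a new reading comes with each control period).
- viewer.capture(name): name is "scene" or "top" or "wrist"; returns (picture, depth): 400x640x3 uint8, red, green, blue; 400x640 float32, m along the optical axis (not along the pixel's ray), 0 where there is no reading.
- viewer.camera_params(name): a dict with "mtx" (3x3 intrinsics, pixels), "dist_coeffs" ([k1, k2, p1, p2, k3] as OpenCV has them; the pictures are not rectified), "pose" (4x4, takes a point from camera to world coordinates). Camera axes: x right, y down, z forward; pixel columns grow to the right and rows downward; lengths in m; the calibration is good to about 2 mm. A picture is of the moment at which its call begins: read the wrist's pose just before it. camera_params takes no time and is no camera call; for the wrist camera it gives the pose at the moment of the call.
- r.finish_job(): hands the job in, once; it reports no verdict.
Trained networks look in the newest picture that a camera, given by its name, has taken for a name from the list of things; names that differ only in an ending like _2 or _b are one class to them, and where a whole thing is asked for, a point or a joint stands for the part that bears it (a point fixed in the world has none). Each returns a list of dicts, best first, with "conf" (0 to 1); they miss things now and then, are a little off and sometimes report something else, mostly with a low value. They report only what shows in the picture. A call takes as long as a camera call.
- spotter.find_in(camera, name): "centre" ([column, row] in pixels, amid what is visible of it).
- spotter.trace(camera, name): "mask" (400x640 bool, what is visible of it) and "centre" ([column, row] in pixels, amid what is visible of it).
The state is a dict: "time_s": time; "joints": joint angles; "joint_velocities": joint speeds; "effort": joint torques, N m; "tcp_pos": TCP position; "ee_rot": TCP orientation; "wrist_force": force on the tool from outside, world axes, zero at the start; "moment": the same for the moment, N m; "gripper_width": opening from 0.0 (shut) to 1.0 (fully open).
Only numpy, scipy, OpenCV 4.12 (cv2) and the standard library are available. Lean on these libraries where they do the work, as an engineer would, in place of code of your own. Each camera call takes 0.05 s, during which the arm holds its last target.

## Working session

There is one attempt and no reset: what is moved stays moved. The work goes in short steps, Python scripts to look and compute and a tool call to move; the robot and the scene stay as the last step left them, time stands still between calls to the robot, and variables do not carry over. Pictures are saved under pics/ and viewed, and the job is handed in when it is done.

Besides the shell and the picture viewer there is one more tool, called after "Emit:" by a JSON object that holds its "op" and its "data", one argument or row to a line. move_arm: Moves the arm, as the interface text tells. Its arguments: {"type":"object","properties":{"series":{"type":"array","items":{"type":"array","items":{"type":"array","items":{"type":"number","minimum":-1,"maximum":1}}}}},"required":["series"]}

```bash
ls; mkdir -p pics; cat > h.py <<'E'
import numpy as np, cv2
from station import r, viewer, spotter
def cap(n,f):
    p=viewer.camera_params(n); a,d=viewer.capture(n); cv2.imwrite('pics/'+f,a[:,:,::-1]); return a,d,p
def w(p,uv,z):
    uv=np.atleast_2d(np.array(uv,float)); z=np.atleast_1d(z)
    q=cv2.undistortPoints(uv.reshape(-1,1,2),p['mtx'],np.array(p['dist_coeffs'])).reshape(-1,2)
    c=np.c_[q*z[:,None],z]; T=np.array(p['pose']); return c@T[:3,:3].T+T[:3,3]
E
python3 - <<'E'
from h import *
np.set_printoptions(precision=4,suppress=True)
s=r.sense();print(s)
for n in('scene','top'):
    a,d,p=cap(n,n+'0.png')
    for k in('red_grip','red_lid','blue_lid','red_hinge'):
        for t in spotter.trace(n,k)[:2]:
            m=t['mask'];v,u=np.nonzero(m&(d>0))
            P=w(p,np.c_[u,v],d[v,u]) if len(u) else np.zeros((1,3))
            print(n,k,round(t['conf'],2),t['centre'],m.sum(),np.median(P,0),P.min(0),P.max(0))
E
```

```text
pics
{'time_s': 0.0, 'joints': array([ 91.8211,  22.0903,   0.3816,  -0.0306, -68.41  , -14.8154]), 'joint_velocities': array([-0.0473,  0.0516, -0.0757, -0.0087,  0.0355,  0.0002]), 'effort': array([  0.0002, -39.0666,  18.7401,   4.2197,   0.011 ,  -0.0002]), 'tcp_pos': array([0.1404, 0.6086, 0.2912]), 'ee_rot': array([[-0.0004, -0.225 , -0.9743],
       [-0.0021, -0.9743,  0.225 ],
       [-1.    ,  0.0021, -0.0001]]), 'wrist_force': array([-0.075 ,  0.2571,  0.5661]), 'moment': array([-0.0014,  0.0192,  0.0097]), 'gripper_width': 0.9995556673092345}
scene red_grip 0.7 [244.7, 198.8] 6877 [ 0.5578 -0.1761  0.1048] [ 0.3428 -0.3359 -0.0044] [ 0.6666 -0.0424  0.1112]
scene red_lid 0.72 [247.2, 201.3] 6647 [ 0.558  -0.1762  0.1049] [ 0.4022 -0.3212 -0.0039] [ 0.6666 -0.0424  0.1112]
scene blue_lid 0.82 [392.1, 185.6] 6507 [0.5778 0.1554 0.1047] [ 0.3487  0.0334 -0.0047] [0.6672 0.3449 0.1105]
scene red_hinge 0.88 [244.8, 208.1] 9374 [ 0.5793 -0.1774  0.104 ] [ 0.3342 -0.3436 -0.0044] [ 0.6685 -0.0405  0.1112]
top red_grip 0.69 [405.0, 223.2] 9839 [ 0.5401 -0.1808  0.1035] [ 0.4215 -0.3209 -0.0015] [ 0.6618 -0.0461  0.1104]
top red_lid 0.79 [405.7, 222.6] 9963 [ 0.5396 -0.1793  0.1035] [ 0.4217 -0.3319 -0.0045] [ 0.68   -0.0443  0.1104]
top red_lid 0.19 [402.3, 226.7] 10436 [ 0.5374 -0.1793  0.1034] [ 0.4147 -0.351  -0.0075] [ 0.6837 -0.043   0.1104]
top blue_lid 0.75 [234.4, 211.8] 9656 [0.5606 0.1567 0.1033] [ 0.4382  0.0317 -0.0041] [0.6745 0.3209 0.1098]
top red_hinge 0.95 [403.2, 227.0] 10340 [ 0.5372 -0.1795  0.1034] [ 0.4195 -0.3515 -0.0065] [ 0.683  -0.043   0.1104]
```

View pics/scene0.png

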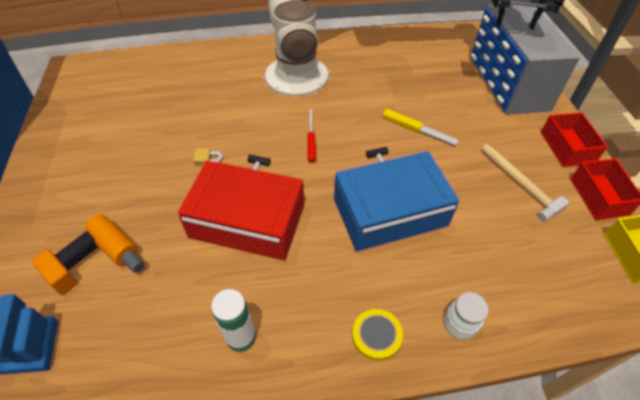

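View pics/top0.png

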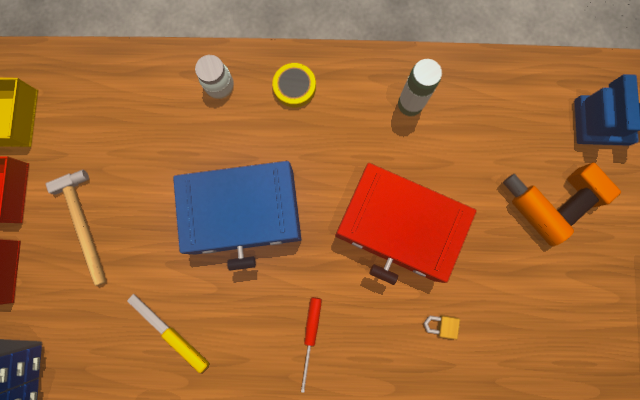

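```bash
python3 - <<'E'
from h import *
np.set_printoptions(precision=4,suppress=True)
for n in('top','scene'):
    a,d,p=cap(n,n+'1.png')
    v,u=np.nonzero(d>0); P=w(p,np.c_[u,v],d[v,u]); c=a[v,u].astype(int)
    red=(c[:,0]>1.6*c[:,1])&(c[:,0]>1.6*c[:,2])&(P[:,2]>.095)&(P[:,2]<.12)
    Q=P[red]; rect=cv2.minAreaRect((Q[:,:2]*1000).astype(np.float32)); print(n,'red',rect,cv2.boxPoints(rect).round(),np.median(Q[:,2]))
    blk=(c.max(1)<80)&(P[:,2]>.085)&(P[:,2]<.13)&(P[:,0]>.34)&(P[:,0]<.45)&(P[:,1]<-.08)&(P[:,1]>-.28)
    B=P[blk]; print('black',len(B),np.median(B,0),B.min(0),B.max(0)); print(cv2.minAreaRect((B[:,:2]*1000).astype(np.float32)))
E
```

```text
top red ((523.4813842773438, -176.43545532226562), (242.2340850830078, 206.69911193847656), 67.51547241210938) [[ 382. -249.]
 [ 573. -328.]
 [ 665. -104.]
 [ 474.  -25.]] 0.10346216500311117
black 250 [ 0.4374 -0.1417  0.1025] [ 0.4196 -0.1664  0.0928] [ 0.45   -0.113   0.1076]
((438.79547119140625, -139.96778869628906), (53.69315719604492, 20.976360321044922), 67.86253356933594)
scene red ((556.864501953125, -101.27699279785156), (438.8953857421875, 218.3735809326172), 84.16699981689453) [[ 426. -308.]
 [ 643. -331.]
 [ 688.  106.]
 [ 471.  128.]] 0.10501566788713368
black 71 [ 0.4435 -0.1485  0.104 ] [ 0.4333 -0.161   0.0969] [ 0.4499 -0.1159  0.1077]
((445.65435791015625, -138.68165588378906), (45.833587646484375, 13.347262382507324), 70.32672119140625)
```

The scene view shows the red chest at about (245,205) and the blue one at about (395,195). In the top view, the red chest's black pull is at about (385,274), at roughly world (0.439, -0.140). The chest is yawed about -22°. I'm moving over it now by an outward route, and will refine the pose with the wrist camera.

Emit:
{"op": "move_arm", "data": {
  "series": [
    [[0, 0, -0.3, 0.54, -0.69, 0, 1], [0, 0, -0.3, 0.54, -0.69, 0, 1], [0, 0, -0.3, 0.54, -0.69, 0, 1], [0, 0, -0.3, 0.54, -0.69, 0, 1], [0, 0, 0, 0.54, -0.69, 0, 1], [0, 0, 0, 0.54, -0.69, 0, 1], [0, 0, 0, 0.54, -0.69, 0, 1], [0, 0, 0, 0.54, -0.69, 0, 1], [0, 0, 0, 0.07, -0.88, 0, 1], [0, 0, 0, 0.07, -0.88, 0, 1], [0, 0, 0, 0.07, -0.88, 0, 1], [0, 0, 0, 0.07, -0.88, 0, 1], [0, 0, 0, 0.07, -0.88, 0, 1], [0, 0, 0, 0.07, -0.88, 0, 1], [0, 0, 0, 0, -0.88, 0, 1], [0, 0, 0, 0, -0.5, 0, 1]]
  ]
}}

```text
time_s: 2.6
tcp_pos: [0.4302, -0.1431, 0.2958]
ee_rot: [[0.011, -0.383, -0.924], [0.005, -0.924, 0.383], [-1.0, -0.009, -0.008]]
wrist_force: [1.1, 0.3, -0.2]
gripper_width: 1.003
```

```bash
cat > m.py <<'E'
from h import *
np.set_printoptions(precision=4,suppress=True)
s=r.sense();print(s['time_s'],s['tcp_pos'],s['ee_rot'],s['joints'],s['wrist_force'])
import sys
for n in('top','wrist'):
    a,d,p=cap(n,n+sys.argv[1]+'.png')
    v,u=np.nonzero(d>0); P=w(p,np.c_[u,v],d[v,u]); c=a[v,u].astype(int)
    red=(c[:,0]>1.6*c[:,1])&(c[:,0]>1.6*c[:,2])&(P[:,2]>.100)&(P[:,2]<.12)&(P[:,0]>.39)
    Q=P[red]
    if len(Q)>50: rect=cv2.minAreaRect((Q[:,:2]*1000).astype(np.float32)); print(n,'red',rect,np.median(Q[:,2]),Q.mean(0))
    blk=(c.max(1)<80)&(P[:,2]>.085)&(P[:,2]<.115)&(P[:,0]>.34)&(P[:,0]<.48)&(P[:,1]<-.08)&(P[:,1]>-.2)
    B=P[blk]
    if len(B)>20: print('black',len(B),np.median(B,0),B.min(0),B.max(0)); print(cv2.minAreaRect((B[:,:2]*1000).astype(np.float32)))
E
python3 m.py 2
```

```text
2.6 [ 0.4302 -0.1431  0.2958] [[ 0.0114 -0.3827 -0.9238]
 [ 0.0055 -0.9238  0.3828]
 [-0.9999 -0.0095 -0.0085]] [  2.074    4.6642 -22.1496  -0.328  -62.5208  65.5723] [ 1.0772  0.3089 -0.1856]
top red ((544.8211669921875, -184.7061767578125), (241.1175994873047, 159.68211364746094), 67.4909896850586) 0.10354738689689091 [ 0.5557 -0.181   0.1036]
wrist red ((502.4970703125, -166.69342041015625), (239.8542938232422, 156.64376831054688), 67.38124084472656) 0.1048035627979988 [ 0.5255 -0.1764  0.1048]
black 1198 [ 0.4398 -0.1402  0.1042] [ 0.4214 -0.1661  0.096 ] [ 0.4571 -0.1137  0.1081]
((438.9541320800781, -139.5014190673828), (51.327796936035156, 19.33992576599121), 67.30070495605469)
```

Emit:
{"op": "move_arm", "data": {
  "series": [
    [[-0.04, 0.08, 0, 0.14, 0.05, -0.7, 1], [0, 0, 0, 0, 0, -0.7, 1], [0, 0, 0, 0, 0, -0.3, 1], [0, 0, 0, 0, 0, 0, 1]]
  ]
}}

```text
time_s: 3.2
tcp_pos: [0.4396, -0.1392, 0.1927]
ee_rot: [[0.005, -0.385, -0.923], [-0.0, -0.923, 0.385], [-1.0, -0.001, -0.005]]
wrist_force: [-0.9, -0.3, -0.1]
gripper_width: 1.0
```

```bash
python3 m.py 3
```

```text
3.2 [ 0.4396 -0.1392  0.1927] [[ 0.0048 -0.3848 -0.923 ]
 [-0.0004 -0.923   0.3849]
 [-1.     -0.0015 -0.0045]] [  2.7276  12.1541 -30.075    0.0482 -47.5     64.6054] [-0.8962 -0.2558 -0.1403]
top red ((545.79638671875, -185.1334686279297), (241.39288330078125, 158.27969360351562), 67.96935272216797) 0.10346263882385676 [ 0.5591 -0.18    0.1035]
wrist red ((492.7660217285156, -162.06973266601562), (239.5669708251953, 136.58151245117188), 67.35440826416016) 0.10479461092072417 [ 0.5162 -0.1722  0.1048]
black 2760 [ 0.4411 -0.1399  0.1041] [ 0.4219 -0.1666  0.0895] [ 0.4577 -0.1131  0.1071]
((439.5393981933594, -139.72003173828125), (52.72282409667969, 20.36425018310547), 66.34268188476562)
```

View pics/wrist3.png

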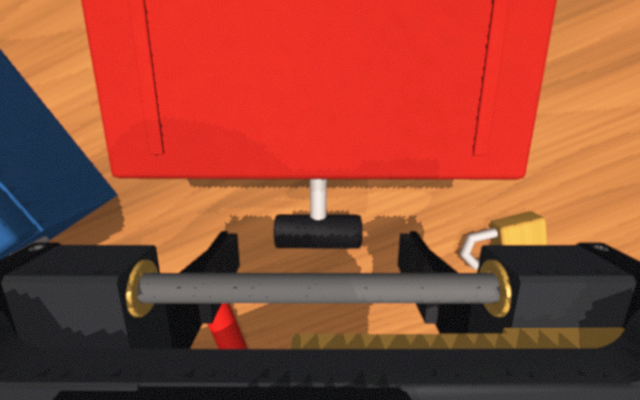

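The roll is at (318,231), square to the fingers and centred between them. I'll descend and close.

Emit:
{"op": "move_arm", "data": {
  "series": [
    [[0, 0, 0, 0, 0, -0.5, 1], [0, 0, 0, 0, 0, -0.26, 1], [0, 0, 0, 0, 0, 0, 1], [0, 0, 0, 0, 0, 0, 0.4], [0, 0, 0, 0, 0, 0, 0.4], [0, 0, 0, 0, 0, 0, 0.4], [0, 0, 0, 0, 0, 0, 0.4], [0, 0, 0, 0, 0, 0, 0.4]]
  ]
}}

```text
time_s: 4.3
tcp_pos: [0.4448, -0.1409, 0.1558]
ee_rot: [[0.023, -0.379, -0.925], [-0.005, -0.925, 0.379], [-1.0, -0.004, -0.023]]
wrist_force: [0.7, -0.4, -0.7]
gripper_width: 0.619
```

```bash
python3 m.py 4
```

```text
4.3 [ 0.4448 -0.1409  0.1558] [[ 0.023  -0.3792 -0.925 ]
 [-0.0055 -0.9253  0.3791]
 [-0.9997 -0.0037 -0.0234]] [  2.6543  15.3419 -32.7514   0.5765 -40.6048  64.6285] [ 0.7189 -0.3927 -0.6798]
top red ((545.2666625976562, -184.87677001953125), (241.4371337890625, 159.06951904296875), 67.81255340576172) 0.10368942547953552 [ 0.558  -0.1818  0.1037]
wrist red ((502.98565673828125, -166.563232421875), (240.2852783203125, 107.37079620361328), 67.70399475097656) 0.10505811757176436 [ 0.5147 -0.1719  0.1051]
black 3733 [ 0.4452 -0.1416  0.1024] [ 0.4311 -0.1794  0.0858] [ 0.4686 -0.112   0.115 ]
((448.27801513671875, -143.21243286132812), (72.96424102783203, 15.501188278198242), 67.52120971679688)
```

View pics/wrist4.png

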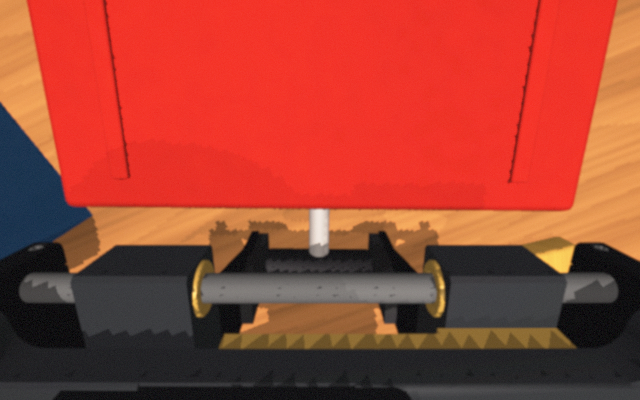

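The lid is still shut, but the grip is about 9 mm high and 6 mm too far forward. I'll regrip lower.

Emit:
{"op": "move_arm", "data": {
  "series": [
    [[0, 0, 0, 0, 0, 0, 1], [0, 0, 0, 0, 0, 0, 1], [0.04, 0.16, 0, -0.1, 0.02, -0.17, 1], [0, 0, 0, 0, 0, 0, 1]]
  ]
}}

```text
time_s: 4.9
tcp_pos: [0.4384, -0.1388, 0.1449]
ee_rot: [[-0.001, -0.38, -0.925], [0.002, -0.925, 0.38], [-1.0, -0.001, 0.001]]
wrist_force: [-1.3, -0.8, 0.6]
gripper_width: 0.959
```

Emit:
{"op": "move_arm", "data": {
  "series": [
    [[0, 0, 0, 0, -0.02, 0.02, 0.4], [0, 0, 0, 0, 0, 0, 0.4], [0, 0, 0, 0, 0, 0, 0.4], [0, 0, 0, 0, 0, 0, 0.4]]
  ]
}}

```text
time_s: 5.4
tcp_pos: [0.439, -0.1394, 0.1462]
ee_rot: [[0.001, -0.381, -0.925], [0.003, -0.925, 0.381], [-1.0, -0.003, 0.0]]
wrist_force: [1.5, 21.2, 1.3]
gripper_width: 0.627
```

```bash
cat > arc.py <<'E'
from h import *
import sys
H=np.array([.6187,-.2154,.085]);yaw=np.radians(-22.5);ex=np.array([np.cos(yaw),np.sin(yaw),0])
def P(t): return H+ex*(-.195*np.cos(t)+.01*np.sin(t))+np.array([0,0,.195*np.sin(t)+.01*np.cos(t)])
s=r.sense();g=s['tcp_pos']+.051*s['ee_rot'][:,0]
d=g-H;xp=d@ex;t=np.arctan2(d[2],-xp)-np.arctan2(.01,.195)
print('t',s['time_s'],'theta',t,'rad err mm',1000*(np.hypot(d[2],xp)-np.hypot(.195,.01)),'lat',1000*(d@np.array([-ex[1],ex[0],0])))
print('tool',s['ee_rot'].round(3).tolist(),'F',s['wrist_force'].round(1),'M',s['moment'].round(2),'w',s['gripper_width'])
st=float(sys.argv[1]);n=int(sys.argv[2]);p=g
for i in range(n):
    q=P(t+st*(i+1));print(((q-p)/.06).round(2));p=q
# tilt fix
a=s['ee_rot'][:,0];print('tiltfix',(np.degrees(np.cross(a,[0,0,-1]))/8).round(2))
E
python3 arc.py 0.07 6
```

```text
t 5.4 theta 0.0012407100875254512 rad err mm 0.10704828095250973 lat 1.6394569139170347
tool [[0.001, -0.381, -0.925], [0.003, -0.925, 0.381], [-1.0, -0.003, 0.0]] F [ 1.5 21.2  1.3] M [ 6.29 -0.36  0.12] w 0.6274762949822903
[ 0.01 -0.03  0.23]
[ 0.03 -0.01  0.22]
[ 0.05 -0.02  0.22]
[ 0.06 -0.03  0.22]
[ 0.08 -0.03  0.21]
[ 0.09 -0.04  0.21]
tiltfix [-0.02  0.01  0.  ]
```

Emit:
{"op": "move_arm", "data": {
  "series": [
    [[0, 0, 0, 0.02, 0.02, 0.1, 0.4], [0, 0, 0, 0.01, 0, 0.2, 0.4], [0, 0, 0, 0.03, -0.01, 0.22, 0.4], [0, 0, 0, 0.05, -0.02, 0.22, 0.4]]
  ]
}}

```text
time_s: 5.9
tcp_pos: [0.4457, -0.1411, 0.1918]
ee_rot: [[-0.001, -0.381, -0.924], [0.001, -0.924, 0.381], [-1.0, -0.001, 0.001]]
wrist_force: [2.8, -2.1, -2.9]
gripper_width: 0.616
```

```bash
python3 arc.py 0.07 6
```

```text
t 5.9 theta 0.23674523789160315 rad err mm 1.162919883445912 lat 2.534280110819027
tool [[-0.001, -0.381, -0.924], [0.001, -0.924, 0.381], [-1.0, -0.001, 0.001]] F [ 2.8 -2.1 -2.9] M [-0.48 -0.48 -0.13] w 0.6163870364351122
[ 0.07 -0.07  0.21]
[ 0.08 -0.03  0.21]
[ 0.09 -0.04  0.2 ]
[ 0.11 -0.04  0.2 ]
[ 0.12 -0.05  0.19]
[ 0.13 -0.05  0.18]
tiltfix [-0.01 -0.01 -0.  ]
```

Forces are low and the path fits the arc, so I'll continue.

Emit:
{"op": "move_arm", "data": {
  "series": [
    [[0, 0, 0, 0.07, -0.04, 0.21, 0.4], [0, 0, 0, 0.08, -0.03, 0.21, 0.4], [0, 0, 0, 0.09, -0.04, 0.2, 0.4], [0, 0, 0, 0.11, -0.04, 0.2, 0.4], [0, 0, 0, 0.12, -0.05, 0.19, 0.4], [0, 0, 0, 0.13, -0.05, 0.18, 0.4]]
  ]
}}

```text
time_s: 6.65
tcp_pos: [0.4827, -0.1567, 0.2673]
ee_rot: [[-0.001, -0.383, -0.924], [0.003, -0.924, 0.383], [-1.0, -0.002, 0.002]]
wrist_force: [3.3, -3.5, -6.9]
gripper_width: 0.614
```

```bash
python3 arc.py 0.07 8; python3 m.py 5
```

```text
t 6.65 theta 0.6736877810123532 rad err mm 2.8014269174932718 lat 2.327230801909471
tool [[-0.001, -0.383, -0.924], [0.003, -0.924, 0.383], [-1.0, -0.002, 0.002]] F [ 3.3 -3.5 -6.9] M [-1.35 -0.75 -0.08] w 0.6141997111333218
[ 0.16 -0.11  0.13]
[ 0.16 -0.06  0.15]
[ 0.16 -0.07  0.14]
[ 0.17 -0.07  0.13]
[ 0.18 -0.08  0.12]
[ 0.19 -0.08  0.1 ]
[ 0.19 -0.08  0.09]
[ 0.2  -0.08  0.07]
tiltfix [-0.02 -0.01 -0.  ]
6.65 [ 0.4827 -0.1567  0.2673] [[-0.0009 -0.3826 -0.9239]
 [ 0.0027 -0.9239  0.3826]
 [-1.     -0.0021  0.0018]] [  0.2987  11.8386 -17.8588  -0.1764 -60.3523  67.2945] [ 3.2985 -3.5109 -6.8816]
top red ((623.8032836914062, -195.61691284179688), (199.50376892089844, 27.24933433532715), 67.94026947021484) 0.11051706699197378 [ 0.6263 -0.1924  0.1105]
wrist red ((610.065185546875, -211.40499877929688), (238.90557861328125, 9.718086242675781), 67.5420913696289) 0.11712718962481014 [ 0.6097 -0.2146  0.1171]
```

View pics/wrist5.png

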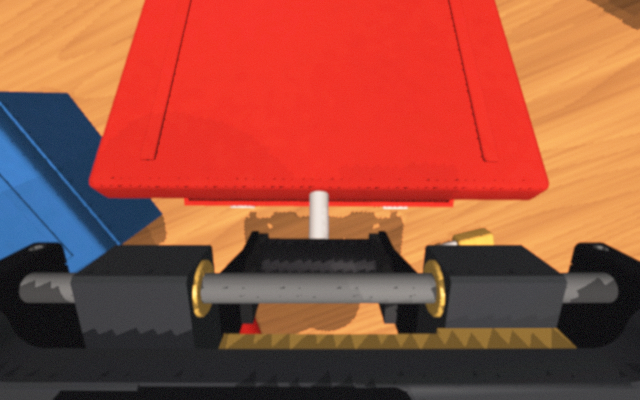

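The wrist view shows the lid rising with the pull still held, at about (318,240). Its angle is about 0.67 rad, so I'll carry on.

Emit:
{"op": "move_arm", "data": {
  "series": [
    [[0, 0, 0, 0.16, -0.08, 0.13, 0.4], [0, 0, 0, 0.16, -0.07, 0.15, 0.4], [0, 0, 0, 0.16, -0.07, 0.14, 0.4], [0, 0, 0, 0.17, -0.07, 0.13, 0.4], [0, 0, 0, 0.18, -0.08, 0.12, 0.4]]
  ]
}}

```text
time_s: 7.38
tcp_pos: [0.5296, -0.1765, 0.3081]
ee_rot: [[-0.015, -0.383, -0.924], [0.01, -0.924, 0.383], [-1.0, -0.004, 0.018]]
wrist_force: [0.8, 1.0, -2.9]
gripper_width: 0.617
```

```bash
python3 arc.py 0.06 8
```

```text
t 7.375 theta 1.0011225413274993 rad err mm 2.851309089474813 lat 2.035411596115957
tool [[-0.015, -0.383, -0.924], [0.01, -0.924, 0.383], [-1.0, -0.004, 0.018]] F [ 0.8  1.  -2.9] M [ 0.23  0.06 -0.1 ] w 0.6166270857684163
[ 0.17 -0.11  0.05]
[ 0.16 -0.07  0.08]
[ 0.17 -0.07  0.07]
[ 0.17 -0.07  0.06]
[ 0.17 -0.07  0.05]
[ 0.18 -0.07  0.04]
[ 0.18 -0.07  0.03]
[ 0.18 -0.07  0.01]
tiltfix [-0.07 -0.11 -0.  ]
```

Emit:
{"op": "move_arm", "data": {
  "series": [
    [[-0.07, -0.11, 0, 0.17, -0.08, 0.07, 0.4], [0, 0, 0, 0.16, -0.07, 0.08, 0.4], [0, 0, 0, 0.17, -0.07, 0.07, 0.4], [0, 0, 0, 0.17, -0.07, 0.06, 0.4]]
  ]
}}

```text
time_s: 7.88
tcp_pos: [0.5711, -0.1937, 0.3268]
ee_rot: [[-0.002, -0.382, -0.924], [0.002, -0.924, 0.382], [-1.0, -0.001, 0.002]]
wrist_force: [-0.3, 0.3, -1.4]
gripper_width: 0.616
```

```bash
python3 arc.py 0.06 4
```

```text
t 7.875 theta 1.2514755680562546 rad err mm 2.651875524418368 lat 1.8410111092277266
tool [[-0.002, -0.382, -0.924], [0.002, -0.924, 0.382], [-1.0, -0.001, 0.002]] F [-0.3  0.3 -1.4] M [ 0.13  0.43 -0.05] w 0.6163197140809058
[ 0.17 -0.11  0.  ]
[ 0.18 -0.07  0.03]
[ 0.18 -0.07  0.02]
[ 0.18 -0.07  0.01]
tiltfix [-0.02 -0.01 -0.  ]
```

Emit:
{"op": "move_arm", "data": {
  "series": [
    [[0, 0, 0, 0.17, -0.07, 0.03, 0.4], [0, 0, 0, 0.17, -0.07, 0.03, 0.4], [0, 0, 0, 0, 0, 0, 0.4], [0, 0, 0, 0, 0, 0, 0.4]]
  ]
}}

```text
time_s: 8.38
tcp_pos: [0.5944, -0.2036, 0.332]
ee_rot: [[0.001, -0.382, -0.924], [0.001, -0.924, 0.382], [-1.0, -0.001, -0.001]]
wrist_force: [-0.5, 0.4, 1.0]
gripper_width: 0.619
```

```bash
python3 arc.py 0.06 1; python3 m.py 6
```

```text
t 8.375 theta 1.3831264064954387 rad err mm 2.5507424188009606 lat 1.6965365473218998
tool [[0.001, -0.382, -0.924], [0.001, -0.924, 0.382], [-1.0, -0.001, -0.001]] F [-0.5  0.4  1. ] M [ 0.08  0.34 -0.05] w 0.6192843347169029
[ 0.17 -0.1  -0.02]
tiltfix [-0.01  0.01  0.  ]
8.375 [ 0.5944 -0.2036  0.332 ] [[ 0.0013 -0.3824 -0.924 ]
 [ 0.0007 -0.924   0.3824]
 [-1.     -0.0011 -0.0009]] [ -4.1889  21.0381   4.6532  -0.0481 -73.5458  71.7171] [-0.5374  0.3983  0.9729]
wrist red ((632.4756469726562, -221.43746948242188), (237.37939453125, 5.378379821777344), 67.21918487548828) 0.11067449517423567 [ 0.6324 -0.2208  0.1104]
```

View pics/wrist6.png

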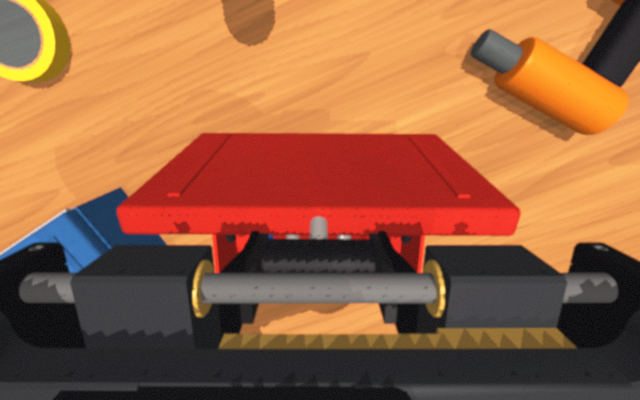

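The lid is nearly upright, at about 1.38 rad, with its edge at row 215. I'll release and rise straight up.

Emit:
{"op": "move_arm", "data": {
  "series": [
    [[0, 0, 0, 0, 0, 0, 1], [0, 0, 0, 0, 0, 0, 1], [0, 0, 0, 0, 0, 0, 1], [0, 0, 0, 0, 0, 0.2, 1], [0, 0, 0, 0, 0, 0.5, 1], [0, 0, 0, 0, 0, 0.8, 1], [0, 0, 0, -0.5, 0.2, 0.4, 1], [0, 0, 0, -0.8, 0.3, 0, 1], [0, 0, 0, -0.8, 0.3, 0, 1], [0, 0, 0, -0.8, 0.3, 0, 1], [0, 0, 0, 0, 0, 0, 1], [0, 0, 0, 0, 0, 0, 1], [0, 0, 0, 0, 0, 0, 1], [0, 0, 0, 0, 0, 0, 1]]
  ]
}}

```text
time_s: 10.22
tcp_pos: [0.4169, -0.1367, 0.4555]
ee_rot: [[0.013, -0.382, -0.924], [-0.001, -0.924, 0.382], [-1.0, -0.004, -0.012]]
wrist_force: [-0.4, -0.5, 0.3]
gripper_width: 1.001
```

```bash
python3 - <<'E'
from h import *
np.set_printoptions(precision=4,suppress=True)
ex=np.array([np.cos(np.radians(-22.5)),np.sin(np.radians(-22.5)),0]);H=np.array([.6187,-.2154,.085])
for n in('scene','top'):
    a,d,p=cap(n,n+'7.png')
    v,u=np.nonzero(d>0); P=w(p,np.c_[u,v],d[v,u]); c=a[v,u].astype(int)
    red=(c[:,0]>1.6*c[:,1])&(c[:,0]>1.6*c[:,2])
    D=P-H; xp=D@ex; lat=D@np.array([-ex[1],ex[0],0])
    m=red&(D[:,2]>.03)&(D[:,2]<.2)&(abs(lat)<.13)&(abs(xp)<.15)
    if m.sum()>50:
        f=np.polyfit(D[m,2],xp[m],1); print(n,m.sum(),'slope->theta',np.pi/2+np.arctan(f[0]),'xmin/max',xp[m].min(),xp[m].max())
    b=(c.max(1)<80)&(D[:,2]>.15)&(D[:,2]<.23)&(abs(lat)<.05)&(abs(xp)<.1)
    print('black',b.sum(),np.median(xp[b]) if b.any() else 0,np.median(D[b,2]) if b.any() else 0)
    bl=(c[:,2]>1.4*c[:,0])&(P[:,2]>.05)&(abs(P[:,1]-.157)<.16)&(P[:,0]<.7); print('blue zmax',np.percentile(P[bl,2],[50,99,100]))
E
```

```text
scene 5964 slope->theta 1.4216605297144063 xmin/max -0.017374067328831993 0.02142950949005448
black 284 -0.005528876020982539 0.2024061721476148
blue zmax [0.1046 0.1086 0.1106]
top 2802 slope->theta 1.5276505775518616 xmin/max -0.02413514859199039 0.001758156791969381
black 439 -0.016780933191999647 0.20212944451978304
blue zmax [0.1033 0.1071 0.1104]
```

View pics/scene7.png

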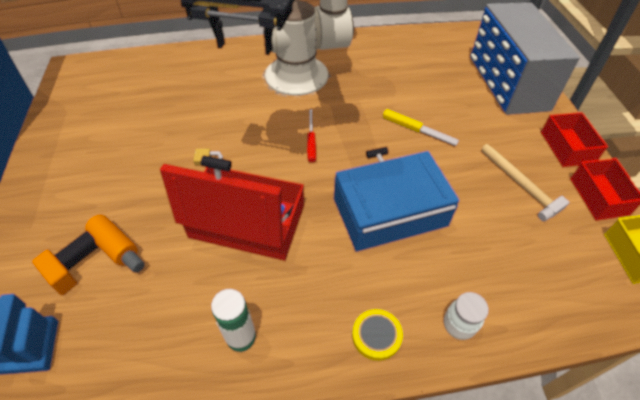

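View pics/top7.png

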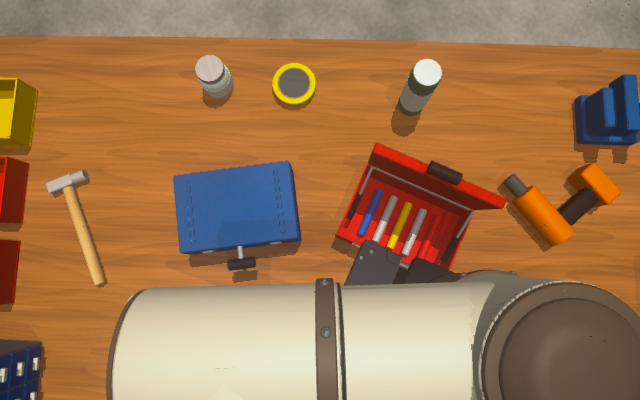

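The lid is upright in both views and the blue chest is flat. I'll wait a second and check that it is at rest.

Emit:
{"op": "move_arm", "data": {
  "series": [
    [[0, 0, 0, 0, 0, 0, 1], [0, 0, 0, 0, 0, 0, 1], [0, 0, 0, 0, 0, 0, 1], [0, 0, 0, 0, 0, 0, 1], [0, 0, 0, 0, 0, 0, 1], [0, 0, 0, 0, 0, 0, 1], [0, 0, 0, 0, 0, 0, 1], [0, 0, 0, 0, 0, 0, 1]]
  ]
}}

```text
time_s: 11.32
tcp_pos: [0.4173, -0.1368, 0.4547]
ee_rot: [[0.011, -0.383, -0.924], [-0.001, -0.924, 0.383], [-1.0, -0.003, -0.01]]
wrist_force: [-0.7, 0.2, 0.0]
gripper_width: 1.0
```

```bash
python3 - <<'E'
from h import *
a,d,p=cap('scene','scene8.png'); o=cv2.imread('pics/scene7.png')[:,:,::-1].astype(int)
df=abs(a.astype(int)-o).max(2)[130:270,150:470]; print('changed px chests',(df>40).sum(),df.mean())
s=r.sense();print(s['time_s'],s['tcp_pos'],s['wrist_force'])
if (df>40).sum()<60: print(r.finish_job())
E
```

```text
changed px chests 0 3.1085267857142855
11.375 [ 0.41735023 -0.13675865  0.4546432 ] [-0.18772073 -0.50061867  0.61674966]
the job is handed in; nothing more can be done
None
```

The red chest is open and handed in at 11.4 s. I pinched the pull by its ends, swung the lid along its arc to about 1.38 rad at under 1 rad/s, then let go and moved clear. The struts carried it the rest of the way to its stop.

**Last checks:**
- **Red lid angle:** the two cameras' lid fits gave 1.42 and 1.53 rad. They disagree, because each camera sees a different face of the lid. The pull's position fits the 1.45 rad stop.
- **At rest:** two pictures taken about a second apart showed no change around the chests.
- **Blue chest:** its lid stayed flat, with the top at about 105 mm.
- **Robot:** the gripper was open and clear of everything, with wrist force near zero.

**Mishaps:** the first grip sat about 9 mm too high, so I opened and gripped again before lifting. While closing the second time there was a brief side force of about 21 N, which was gone once the lift began.

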